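# Load a mounting board in the press stand and clip it

### The arm

A 6-joint arm with a two-finger parallel gripper is mounted at the origin on the work surface. World frame = base frame: x ahead of the robot, y to its left, z up, the work surface at z = 0. Lengths are in m, angles in rad, forces in N, time in s.
With the tool pointing down it reaches from about 0.35 to 0.8 m from the base axis. Payload 7.3 kg.
Tool frame: the origin (TCP) lies at the very end of the fingers, on their centre line; the grasp point (between the pads) lies 19 mm behind it; x points along the fingers, y is the direction in which the jaws open and shut, and the axes are right-handed (so a half turn about x gives the same grasp; the last joint's range is limited). The gripper opens to 85 mm and grips with 20 to 120 N. Pads are 22 mm wide; open, the fingers measure 114 mm over their backs; the gripper's body (76 mm by 85 mm) begins 54 mm behind the grasp point. The pads swing forward as they close: fully open they stand 13 mm farther back than shut.
Start: joints at [-1.343, 0.342, 1.524, -0, 1.275, -0.146], TCP at [0.192, -0.489, 0.231] pointing down, gripper open.
Joint ranges: [-2.53, 2.53], [-0.77, 2.02], [0.04, 2.7], [-1, 4.14], [0.28, 2.66], [-3.11, 3.11]. Speed limits (rad/s): [2.57, 2.57, 3.14, 3.14, 3.14, 3.14].

### API

Orientations are given as a unit quaternion [x, y, z, w].
In Python, from workcell import manip gives the robot as it stands. The module is installed in compiled form; this text tells all that it offers.
- The arm moves only by the tool apply_moves, never from a script. Its argument "plan" is a list that holds one entry, the list of rows, each a list of 4 numbers: the shift along the tool's x, y, z in mm, then the turn about the tool's x in rad. A call has 1 to 10 rows; each row is the pose to reach, as a shift and turn from the pose commanded when the call began, along the tool's axes at that moment; what a row does not reach only later rows make up. A row lasts 1/10 s, in which the tool goes at most 50 mm and 8.59 degrees, less where a joint would pass 70% of its speed; a pose out of reach is approached as far as the arm can. A call with a gripper value outside its range is refused whole. "jaw" is the opening, from 0 (shut) to 1 (fully open), set as the call begins (left out, the last holds). The fingers move at their own pace and stop on an object; the grip force is fixed at half the most. Time passes only in rows, so rows that repeat a pose let the fingers close. It gives the time, the measured TCP pose, the force and the opening at its end, in the units of the state.
- manip.state(): the state, without advancing time (a new reading comes with each control period).
- manip.capture(name): name is "scene" or "top" or "wrist"; returns a dict with "color" (480x640x3 uint8, red, green, blue), "range_z" (480x640 float32, m along the optical axis (not along the pixel's ray), 0 where there is no reading), "vfov" (degrees; the focal length in pixels is half the picture's height over the tangent of half this angle, whatever the lens; pixels are square), "cx", "cy" (the principal point, pixels), "dist" ([k1, k2, p1, p2, k3] as OpenCV has them; the pictures are not rectified), "rvec" (rotation vector, rad) and "tvec" (3), from world to camera coordinates, as OpenCV has them. Camera axes: x right, y down, z forward; pixel columns grow to the right and rows downward; lengths in m; the calibration is good to about 2 mm. A picture is of the moment at which its call begins.
- manip.job_done(): hands the job in, once; it reports no verdict.
Trained networks look in the newest picture that a camera, given by its name, has taken for a name from the list of things; names that differ only in an ending like _2 or _b are one class to them, and where a whole thing is asked for, a point or a joint stands for the part that bears it (a point fixed in the world has none). Each returns a list of dicts, best first, with "confidence" (0 to 1); they miss things now and then, are a little off and sometimes report something else, mostly with a low value. They report only what shows in the picture. A call takes as long as a camera call. They do not tell look-alikes from the thing itself.
- manip.spot_in(camera, target): "position" ([x, y, z] in m, in world coordinates, good to about 4 mm: the middle of the surface that is visible of it).
- manip.outline_of(camera, target): "region" (480x640 bool, what is visible of it).
- manip.tip_of(camera, target): "position" ([x, y, z] in m, in world coordinates, good to about 4 mm: a listed point, or the origin of a listed thing).
The state is a dict: "clock": time; "joints": joint angles; "qd": joint speeds; "joint_torque": joint torques, N m; "position": TCP position; "tcp_rot": TCP orientation; "wrist_force": force on the tool from outside, world axes, zero at the start; "ft_torque": the same for the moment, N m; "opening": finger opening in m.
Only numpy, scipy, OpenCV 4.12 (cv2) and the standard library are available. Lean on these libraries where they do the work, as an engineer would, in place of code of your own. Each camera call takes 0.05 s, during which the arm holds its last target.

### The job

Take the white specimen board out of the wooden rack, lower it upright into the slot of the metal press stand until it is fully home, roughly centred, in front of the back plate. Then take the orange spring clamp off its rail and clip it, jaws down, over the top edges of the board and back plate together beside the board's tab, so that it pinches both, and let go. Leave the blue clamp, the dropper bottle and the jar where they are.

Things in the scene. Friction and masses are not known exactly. Their poses are not given: they have to be found in the camera images.
- stand: Fixed press stand. Origin on bench under slot centre; x across the slot to the back plate, y along it, z up. Base x -50..+25, y +-100, top (slot floor) at z 12 mm. Aluminium back plate x +6..+14, y +-90, top edge z 112. Front lip x -14..-6 up to z 44, then its inner face flares out to x -18 at z 66. Slot 12 wide: the board may lean up to 0.13 rad either way in it, and may face either way.
- edge_left (a point): Middle of the back plate's top edge on the +y shoulder (x +10, y +55, z +112 mm in the stand's frame): one of the two equally good places for the clamp.
- edge_right (a point): The same on the -y shoulder (y -55 mm): the other place for the clamp.
- board: Loose white mounting board, 0.15 kg, 8 mm thick (x), 170 wide (y), 100 high to its shoulders, with a central tab 50 wide rising to 145. Origin: middle of underside, z up; pressed sprig on its -x face. Starts upright in the rack. Seated in the stand, its origin is 12 mm above the bench and its shoulders level with the back plate's top edge.
- board_tab (a point): Point in the middle of the board's tab, 125 mm above its underside and 20 mm below the tab's top: the place to pinch it across its 8 mm thickness.
- rack: Wooden rack, fixed, 115 x 200 mm, holding the board upright in its middle slot (11 mm wide, lips 33 mm deep, slot floor 12 mm up). Low fixed green and blue panels stand at x -42 and +42 mm, up to 75 mm. Origin on the bench under its centre, y along the slot.
- rail: Wooden parking rail, fixed: base 80 x 210 mm and an upright plank 16 mm thick (x), 190 mm long (y), top at 70 mm. The two clamps are clipped on it from above. Origin on the bench under its centre.
- clamp: Loose orange spring clamp like a clothes peg, 0.11 kg, 111 mm long, 36 wide. Origin on the hinge pin (barrel radius 7 mm), z up to the handles, y along the pin, x the opening direction. Round handle bars (12 mm, along y) 45 above the pin, 54 over their outsides when parked; jaw pads 42 to 60 below the pin. Parked, the pin is 33 mm above the rail's top. Frame is the +x arm's and tilts as it opens.
- clamp_mouth (a point): Point midway between the orange clamp's jaw pads while it holds 16 mm, 51 mm below the pin (it belongs to the +x arm). Properly clipped, it lies at least 6 mm below the top edges.
- clamp_jaw (a joint): Orange clamp's opening (rad): 0 = parked or clipped on 16 mm, pads parallel. Squeezing the handle bars together opens the jaws (9 N at first, 13 N at the stop). At the stop, 0.5, the bars are 31 mm over their outsides, the pads 41 mm apart at mid height, each arm turned 0.25; squeezing harder does nothing more. Released, its spring shuts it with about 7 N at the pads.
- spare: Blue spring clamp of the same make and size, loose, clipped on the same rail 80 to 112 mm from the orange one (same frame as the orange). To be left alone.
- loupe: Fixed magnifier behind one shoulder of the press stand: round base (radius 30 mm), post 12 mm thick, 264 tall at its origin, black lens ring of radius 32, 249 to 261 above the bench, centred 40 mm from the post on its -x side, towards the stand. It obstructs a gripper above that shoulder. Origin on bench under the post; axes parallel to the stand's.
- slidebox: Yellow slide box, fixed, 60 x 50 x 34 mm, behind the other shoulder of the press stand. Origin in the middle of its underside.
- dropper: Amber dropper bottle with white collar and rubber bulb, loose, 42 mm diameter, 113 mm tall. Origin in the middle of its underside. To be left alone.
- jar: Closed jar with a green cap, loose, 60 mm diameter, 75 mm tall. Origin in the middle of its underside. To be left alone.
Things that resemble listed ones, but are neither listed nor needed, are in the scene too. What is shaped like the clamp but yellow is not meant.

How it is judged:
On the way:
1. the board stands fully home in the slot of the press stand (z of board in the frame of stand between 0.006 and 0.018 m and x of board in the frame of stand between -0.008 and 0.008 m and y of board in the frame of stand between -0.02 and 0.02 m and angle between the z axis of board and the z axis of stand, either way round below 0.2 rad and angle between the y axis of board and the y axis of stand, either way round below 0.1 rad), for 0.2 s.
At the end, for the whole second after the job is handed in: Board in the slot: underside within 6 mm of its floor, within 20 mm of centred, lean under 0.2 rad. Orange clamp jaws down (tilt under 0.35 rad) within the board's width, pad middles 6 mm or more below the top edge, pressing board and plate over 1 N each; jaw under 0.2 rad; both at rest (all of step 1 and x of clamp_mouth in the frame of stand between -0.006 and 0.018 m and z of clamp_mouth in the frame of stand between 0.06 and 0.106 m and y of clamp_mouth in the frame of stand between -0.085 and 0.085 m and angle between clamp's own z axis and vertical below 0.35 rad and contact force between clamp and board above 1 N and contact force between clamp and stand above 1 N and value of joint clamp_jaw below 0.2 rad and linear speed of each of clamp, board below 0.02 m/s); the robot touches nothing.
It fails at once if the blue clamp was moved more than 30 mm from its place (distance of spare from where it was at the start of the episode above 0.03 m).
It fails at once if the dropper bottle was moved more than 40 mm from its place (distance of dropper from where it was at the start of the episode above 0.04 m).
It fails at once if the jar was moved more than 40 mm from its place (distance of jar from where it was at the start of the episode above 0.04 m).
It also fails if it takes over 61 s, if anything falls off the work surface, if the arm or the gripper's body presses on something with over 40 N, if the wrist force passes 120 N, or if a joint passes its speed limit or range.

## Working session

There is one attempt and no reset: what is moved stays moved. The work goes in short steps, Python scripts to look and compute and a tool call to move; the robot and the scene stay as the last step left them, time stands still between calls to the robot, and variables do not carry over. Pictures are saved under pics/ and viewed, and the job is handed in when it is done.

Besides the shell and the picture viewer there is one more tool, called after "Call:" as name([rows], argument=value, ...), one row to a line, values as JSON. apply_moves: Moves the arm, as the interface text tells. Its arguments: {"type":"object","properties":{"plan":{"type":"array","items":{"type":"array","items":{"type":"array","items":{"type":"number"}}}},"jaw":{"type":"number"}},"required":["plan"]}

```bash
mkdir -p pics; python3 - <<'E'
from workcell import manip
import cv2,numpy as np
s=manip.state()
for k,v in s.items(): print(k,np.round(v,4))
for c in ["scene","top"]:
    d=manip.capture(c); cv2.imwrite(f"pics/{c}0.png",d["color"][:,:,::-1])
    print(c,d["vfov"],d["rvec"],d["tvec"],d["dist"])
    for t in ["board_tab","board","rack","stand","edge_left","edge_right","rail","clamp","clamp_mouth","spare","loupe","slidebox","dropper","jar"]:
        r=manip.tip_of(c,t); print(t,[(np.round(x["position"],3).tolist(),round(x["confidence"],2)) for x in r[:4]])
E
```

```text
clock 0.0
joints [-1.343   0.3427  1.525   0.      1.2754 -0.146 ]
qd [-0.0011 -0.0001  0.0015 -0.0011  0.0016 -0.0006]
joint_torque [-1.50000e-03 -4.33681e+01 -2.46011e+01 -4.00000e-04  7.80000e-03
  0.00000e+00]
position [ 0.1916 -0.4883  0.2306]
tcp_rot [-0.6948 -0.132   0.6948 -0.1308]
wrist_force [ 0.1467 -1.4205  0.8191]
ft_torque [-0.0063 -0.0097  0.0555]
opening 0.0856
scene 55.14520740829686 [ 0.95998725  2.32231368 -1.17502674] [ 0.39938265 -0.12653994  1.35381114] [0.02410371 0.         0.         0.         0.        ]
board_tab [([0.476, 0.272, 0.136], 0.64)]
board [([0.482, 0.274, 0.012], 0.7)]
rack [([0.479, 0.27, 0.0], 0.64)]
stand [([0.598, 0.03, 0.002], 0.59)]
edge_left [([0.607, 0.088, 0.112], 0.59), ([0.485, -0.227, 0.05], 0.28)]
edge_right [([0.603, -0.02, 0.109], 0.86)]
rail [([0.486, -0.287, 0.002], 0.61)]
clamp [([0.611, -0.226, 0.062], 0.98), ([0.485, -0.235, 0.103], 0.86), ([0.364, -0.283, 0.057], 0.69)]
clamp_mouth [([0.482, -0.231, 0.054], 0.79), ([0.363, -0.285, 0.01], 0.73), ([0.6, 0.029, 0.002], 0.48)]
spare [([0.483, -0.334, 0.106], 0.9), ([0.478, 0.26
[... 432 characters left out ...]
0.11], 0.65), ([0.477, 0.274, 0.001], 0.63)]
stand [([0.597, 0.034, -0.001], 0.66)]
edge_left [([0.608, 0.088, 0.112], 0.83)]
edge_right [([0.605, -0.023, 0.111], 0.67)]
rail [([0.487, -0.286, -0.001], 0.58)]
clamp [([0.362, -0.284, 0.059], 0.93), ([0.61, -0.226, 0.062], 0.68), ([0.482, -0.233, 0.103], 0.57), ([0.608, 0.086, 0.113], 0.36)]
clamp_mouth [([0.485, -0.234, 0.053], 0.92), ([0.612, -0.222, 0.012], 0.85), ([0.701, 0.123, -0.0], 0.69), ([0.359, -0.283, 0.007], 0.6)]
spare [([0.481, -0.338, 0.1], 0.57)]
loupe [([0.701, 0.123, -0.002], 0.8)]
slidebox [([0.689, -0.063, 0.002], 0.95)]
dropper [([0.41, 0.058, -0.001], 0.6)]
jar [([0.429, -0.066, -0.004], 0.91), ([0.48, 0.27, 0.14], 0.3)]
```

View pics/scene0.png

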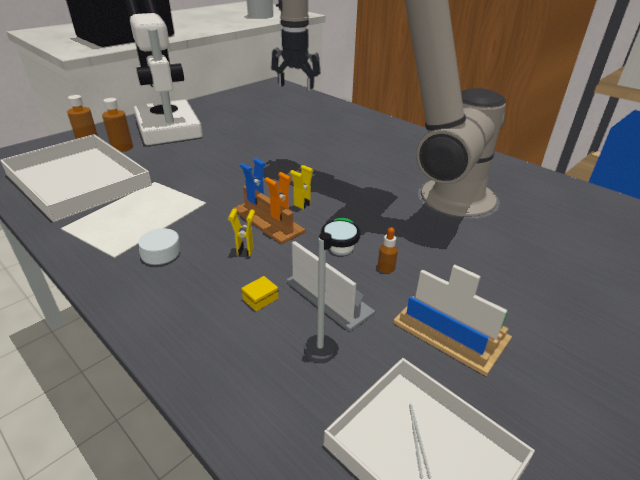

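View pics/top0.png

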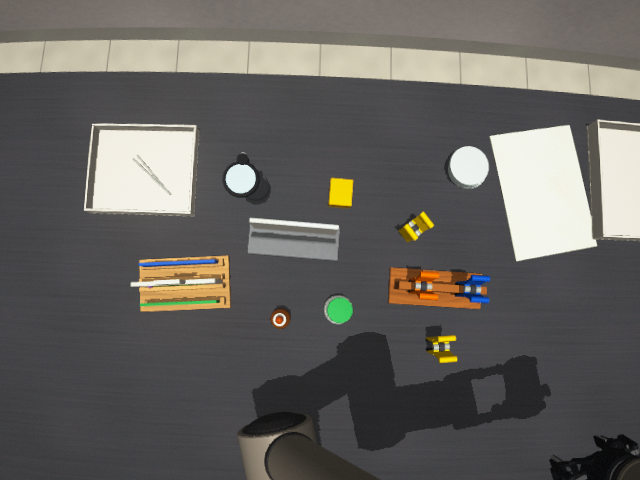

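The orange clamp is at top-picture pixel (427,286) on the rail. Its look-alikes are the blue spare at (473,289) and two yellow clamps at (415,226) and (441,348). The board is at top (180,282), and its look-alikes are the green and blue panels and the grey back plate at (293,226). The loupe stands behind the +y shoulder, so I'll clip on the −y shoulder. Next I'll measure the yaws and check my choice in a close crop.

```bash
cat > h.py <<'E'
from workcell import manip
import cv2,numpy as np
from scipy.spatial.transform import Rotation as R
def cloud(c):
    d=manip.capture(c); f=240/np.tan(np.radians(d["vfov"])/2)
    K=np.array([[f,0,d["cx"]],[0,f,d["cy"]],[0,0,1]])
    u,v=np.meshgrid(np.arange(640),np.arange(480))
    p=cv2.undistortPoints(np.stack([u,v],-1).reshape(-1,1,2).astype(np.float64),K,np.array(d["dist"],float)).reshape(480,640,2)
    z=d["range_z"]; P=np.dstack([p[...,0]*z,p[...,1]*z,z])
    M=R.from_rotvec(np.ravel(d["rvec"])).as_matrix()
    W=(P-np.ravel(d["tvec"]))@M
    W[z<=0]=np.nan
    return d,W
def box(W,lo,hi):
    m=np.all((W>lo)&(W<hi),-1); return m
def yaw(P):
    # minarearect: centre,size,angle of the long axis (from world y)
    (c,s,a)=cv2.minAreaRect((P[:,:2]*1000).astype(np.float32))
    q,_,_,vt=0,0,0,np.linalg.svd(P[:,:2]-P[:,:2].mean(0),full_matrices=False)[2]
    d=vt[0]; d=d if d[1]>0 else -d
    return np.round(c,1),np.round(s,1),"yaw(y axis)",round(float(np.arctan2(-d[0],d[1])),4), "n",len(P)
E
python3 - <<'E'
from h import *
print(R.from_quat(manip.state()["tcp_rot"]).as_matrix().round(4))
for c in ["scene","top"]:
    d,W=cloud(c); print(c)
    def rep(n,lo,hi):
        m=box(W,lo,hi); P=W[m]
        if len(P)>5: print(n,yaw(P),"zmed/max",P[:,2].round(3).max(), np.median(P[:,2]).round(3))
    rep("board",[.43,.15,.09],[.53,.39,.17])
    rep("boardtab",[.43,.15,.12],[.53,.39,.17])
    rep("plate top",[.55,-.08,.105],[.65,.14,.118])
    rep("lip",[.53,-.08,.055],[.60,.14,.075])
    rep("plate",[.55,-.08,.07],[.65,.14,.118])
    rep("railtop",[.46,-.40,.062],[.51,-.18,.076])
    im=d["color"].astype(int)
    o=(im[...,0]>170)&(im[...,1]>50)&(im[...,1]<140)&(im[...,2]<70)&box(W,[.4,-.35,.03],[.56,-.15,.2])
    b=(im[...,2]>150)&(im[...,0]<90)&box(W,[.4,-.42,.03],[.56,-.2,.2])
    for n,m in (("orange",o),("blue",b)):
        m2=m&(W[...,2]>.135); print(n,yaw(W[m2]),W[m2].mean(0).round(4),W[m][:,2].max())
v=cv2.imread("pics/top0.png")[240:330,370:510]; s=cv2.imread("pics/scene0.png")[150:270,200:330]
cv2.imwrite("pics/crop0.png",np.hstack([cv2.resize(v,(466,300)),cv2.resize(s,(325,300))]))
E
```

```text
[[ 0.      0.3652 -0.9309]
 [-0.     -0.9309 -0.3652]
 [-1.      0.     -0.    ]]
scene
board (array([480.2, 271.5]), array([ 15. , 171.2]), 'yaw(y axis)', 0.0793, 'n', 1665) zmed/max 0.16 0.111
boardtab (array([480.5, 270.6]), array([12.1, 50.5]), 'yaw(y axis)', 0.0878, 'n', 539) zmed/max 0.16 0.142
plate top (array([606.2,  32.7]), array([180.4,  12.1]), 'yaw(y axis)', -0.0499, 'n', 359) zmed/max 0.116 0.111
lip (array([583.5, 114.2]), array([10.9, 20.6]), 'yaw(y axis)', -0.0659, 'n', 63) zmed/max 0.067 0.06
plate (array([605.8,  32.7]), array([182.5,  12.4]), 'yaw(y axis)', -0.0476, 'n', 1123) zmed/max 0.116 0.096
railtop (array([ 486.6, -284.5]), array([192.6,  34.8]), 'yaw(y axis)', -0.0343, 'n', 364) zmed/max 0.076 0.07
orange (array([ 488.4, -234.6]), array([39.8, 52.9]), 'yaw(y axis)', 1.5151, 'n', 77) [ 0.4906 -0.2346  0.1527] 0.15625883480987296
blue (array([ 485.1, -337.7]), array([36.9, 51.7]), 'yaw(y axis)', 1.5146, 'n', 66) [ 0.486  -0.337   0.1529] 0.15647587406856667
top
board (array([476.5, 274.7]), array([ 11.2, 170.3]), 'yaw(y axis)', 0.0917, 'n', 430) zmed/max 0.159 0.112
boardtab (array([477.9, 274. ]), array([ 8.2, 49.6]), 'yaw(y axis)', 0.0911, 'n', 144) zmed/max 0.159 0.155
plate top (array([603.2,  35. ]), array([178.5,   8.8]), 'yaw(y axis)', -0.0513, 'n', 380) zmed/max 0.116 0.11
lip (array([585.8,  36.3]), array([178.2,  28.1]), 'yaw(y axis)', -0.0015, 'n', 356) zmed/max 0.075 0.062
plate (array([603.1,  35.6]), array([179.8,   9. ]), 'yaw(y axis)', -0.0513, 'n', 575) zmed/max 0.116 0.108
railtop (array([ 484.6, -282.2]), array([190.8,  31.8]), 'yaw(y axis)', -0.0456, 'n', 439) zmed/max 0.076 0.068
orange (array([ 486.9, -231.6]), array([36.5, 54.2]), 'yaw(y axis)', 1.5566, 'n', 215) [ 0.4873 -0.2316  0.1508] 0.15670736889583406
blue (array([ 482.3, -333.8]), array([36.3, 52. ]), 'yaw(y axis)', 1.5478, 'n', 183) [ 0.4829 -0.3339  0.151 ] 0.15606972354846704
```

View pics/crop0.png

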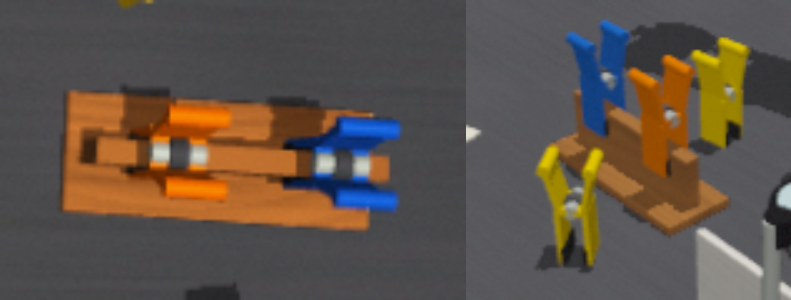

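```bash
cat >> h.py <<'E'
def go(xyz,ang=None):
    """shift (tool mm) and turn to bring TCP to world xyz, tool y axis at world angle ang (mod pi)"""
    s=manip.state(); M=R.from_quat(s["tcp_rot"]).as_matrix()
    sh=M.T@(np.array(xyz)-s["position"])*1000
    t=0
    if ang is not None:
        cur=np.arctan2(M[1,1],M[0,1]); t=-((ang-cur+np.pi/2)%np.pi-np.pi/2)
    print("go",np.round(xyz,4),"->",sh.round(1).tolist(),"turn",round(t,3),"or",round(t+np.pi*(-1 if t>0 else 1),3))
E
python3 - <<'E'
from h import *
go([.46,-.2,.33],.09);go([.478,.272,.33],.09)
E
```

```text
go [ 0.46 -0.2   0.33] -> [-98.7, -170.8, -355.2] turn -1.287 or 1.855
go [0.478 0.272 0.33 ] -> [-98.7, -603.7, -544.3] turn -1.287 or 1.855
```

Call:
apply_moves([
  [[-99,-20,-40,-0.13],[-99,-40,-85,-0.26],[-99,-60,-130,-0.4],[-99,-85,-175,-0.52],[-99,-105,-220,-0.65],[-99,-130,-265,-0.8],[-99,-150,-310,-0.95],[-99,-171,-355,-1.1],[-99,-215,-375,-1.2],[-99,-260,-395,-1.287]],
], jaw=1)

```text
clock: 2.6
position: [0.4614, -0.1276, 0.3298]
tcp_rot: [0.476, 0.523, -0.476, 0.523]
wrist_force: [0.1, -0.2, 0.8]
opening: 0.0857
```

```bash
python3 - <<'E'
from h import *
print(manip.state()["joints"])
go([.478,.272,.33],.09)
E
```

```text
[-4.30104578e-01  1.94609388e-01  1.45505582e+00  1.27937514e-04
  1.49215030e+00 -5.24319879e-01]
go [0.478 0.272 0.33 ] -> [-0.1, 54.1, -396.2] turn 0.004 or -3.137
```

Call:
apply_moves([
  [[0,6,-45,0],[0,12,-90,0],[0,18,-135,0],[0,25,-180,0],[0,31,-225,0],[0,37,-270,0],[0,43,-315,0],[0,49,-360,0],[0,54,-396,0],[0,54,-396,0]],
])

```text
clock: 3.6
position: [0.4778, 0.2739, 0.3295]
tcp_rot: [0.476, 0.524, -0.476, 0.523]
wrist_force: [0.4, -0.8, -1.3]
opening: 0.0857
```

```bash
python3 - <<'E'
from h import *
d,W=cloud("wrist"); cv2.imwrite("pics/w1.png",d["color"][:,:,::-1])
for t in ["board_tab","board"]:
    print(t,[(np.round(x["position"],4).tolist(),round(x["confidence"],2)) for x in manip.tip_of("wrist",t)[:3]])
for lo,hi in (([.43,.15,.15],[.53,.39,.17]),([.43,.15,.105],[.53,.39,.119]),([.43,.15,.105],[.53,.39,.17])):
    P=W[box(W,lo,hi)]; 
    if len(P)>5: print(yaw(P),P.max(0))
print(manip.state()["position"])
go([.478,.272,.118],.09)
E
```

```text
board_tab [([0.4777, 0.2795, 0.1415], 0.88)]
board [([0.4798, 0.2737, 0.011], 0.57)]
(array([479.1, 272.6]), array([ 7.5, 49.8]), 'yaw(y axis)', 0.0821, 'n', 447) [0.48435005 0.29760774 0.15959784]
(array([478.5, 272.1]), array([  8.5, 169.8]), 'yaw(y axis)', 0.0818, 'n', 799) [0.48935286 0.35701603 0.11774946]
(array([478.5, 272.1]), array([  8.5, 169.8]), 'yaw(y axis)', 0.0822, 'n', 1298) [0.48935286 0.35701603 0.15959784]
[0.47836838 0.2695422  0.33003027]
go [0.478 0.272 0.118] -> [212.0, -0.1, -2.6] turn 0.0 or -3.141
```

View pics/w1.png

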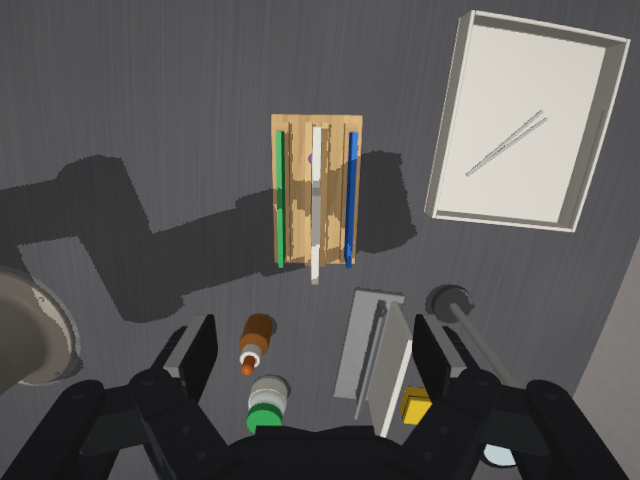

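Call:
apply_moves([
  [[45,0,-2,0],[90,0,-2,0],[135,0,-2,0],[175,0,-2,0],[200,0,-2,0],[211,0,-2,0],[211,0,-2,0],[211,0,-2,0]],
])

```text
clock: 4.55
position: [0.4793, 0.2716, 0.1207]
tcp_rot: [0.478, 0.521, -0.476, 0.522]
wrist_force: [-0.5, 1.0, 0.6]
opening: 0.0854
```

Call:
apply_moves([
  [[0,0,0,0],[0,0,0,0],[0,0,0,0],[0,0,0,0],[0,0,0,0],[0,0,0,0],[0,0,0,0],[0,0,0,0],[0,0,0,0]],
], jaw=0)

```text
clock: 5.45
position: [0.4785, 0.272, 0.1195]
tcp_rot: [0.477, 0.522, -0.477, 0.522]
wrist_force: [-0.2, 0.3, 3.1]
opening: 0.0072
```

```bash
python3 - <<'E'
from h import *
s=manip.state();print(s["clock"],s["opening"],s["wrist_force"],s["position"])
E
```

```text
5.45 0.007196148422865066 [-0.15593519  0.30532965  3.05035413] [0.47850245 0.27198143 0.11946918]
```

Call:
apply_moves([
  [[-20,0,0,0],[-45,0,0,0],[-80,0,0,0],[-115,0,0,0],[-145,0,0,0],[-145,0,0,0]],
])

```text
clock: 6.05
position: [0.4797, 0.2725, 0.2681]
tcp_rot: [0.479, 0.521, -0.475, 0.523]
wrist_force: [1.5, 0.8, -2.5]
opening: 0.0071
```

```bash
python3 - <<'E'
from h import *
d,W=cloud("scene"); cv2.imwrite("pics/s2.png",d["color"][200:400,320:600,::-1])
d,W=cloud("top"); P=W[box(W,[.42,.15,.20],[.54,.39,.31])]
print(P.shape)
P=W[box(W,[.42,.17,.24],[.54,.22,.28])];print(yaw(P),P.mean(0))
P=W[box(W,[.42,.31,.24],[.54,.36,.28])];print(yaw(P),P.mean(0))
go([.50,.18,.262]);go([.52,.03,.262],-.05);go([.5955,.034,.262],-.05)
print(manip.state()["opening"])
E
```

```text
(455, 3)
(array([484.4, 204.5]), array([ 8.4, 31.3]), 'yaw(y axis)', 0.1221, 'n', 104) [0.48409607 0.20386161 0.254757  ]h.py:19: RuntimeWarning: Mean of empty slice.
  q,_,_,vt=0,0,0,np.linalg.svd(P[:,:2]-P[:,:2].mean(0),full_matrices=False)[2]
  ret = um.true_divide(
Traceback (most recent call last):
  File "h.py", line 20, in yaw
    d=vt[0]; d=d if d[1]>0 else -d
      ~~^^^
IndexError: index 0 is out of bounds for axis 0 with size 0
```

View pics/s2.png

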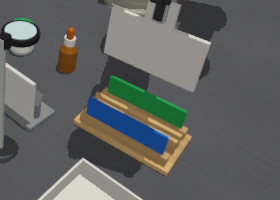

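The board is out of the rack and hangs in the gripper at crop pixel (157,45).

```bash
python3 - <<'E'
from h import *
go([.50,.18,.262],.087);go([.52,.03,.262],-.05);go([.595,.034,.262],-.05)
E
```

```text
go [0.5   0.18  0.262] -> [1.6, 13.8, 93.3] turn 0.003 or -3.139
go [0.52  0.03  0.262] -> [1.6, 20.2, 244.5] turn 0.14 or -3.002
go [0.595 0.034 0.262] -> [1.5, 95.3, 247.3] turn 0.14 or -3.002
```

Call:
apply_moves([
  [[0,5,35,0],[0,13,75,0],[0,15,115,0.03],[0,18,155,0.06],[0,20,195,0.1],[0,20,225,0.14],[0,22,245,0.14],[0,40,246,0.14],[0,60,247,0.14],[0,70,247,0.14]],
])

```text
clock: 7.15
position: [0.5704, 0.0318, 0.2616]
tcp_rot: [-0.512, -0.488, 0.514, -0.486]
wrist_force: [-0.0, 0.6, -2.1]
opening: 0.0074
```

```bash
python3 - <<'E'
from h import *
d,W=cloud("scene"); cv2.imwrite("pics/s3.png",d["color"][120:400,200:520,::-1])
m=manip.outline_of("scene","board"); print([(x["confidence"],x["region"].sum()) for x in m])
if m:
    P=W[m[0]["region"]]; P=P[np.isfinite(P).all(1)]; print(P.min(0),P.max(0))
for c in("scene","top","wrist"):
    if c!="scene": d,W=cloud(c)
    print(c)
    for lo,hi in (([.53,-.08,.19],[.60,.14,.25]),([.53,-.08,.19],[.60,.0,.25]),([.53,.07,.19],[.60,.14,.25]),([.592,-.07,.10],[.63,.14,.118])):
        P=W[box(W,lo,hi)]; 
        if len(P)>8: print(yaw(P),P.max(0),P.min(0))
cv2.imwrite("pics/w3.png",d["color"][:,:,::-1])
go([.595,.034,.262],-.05)
print(manip.state()["position"])
E
```

```text
[(0.75, np.int64(2556))]
[ 0.40928847 -0.21200372 -0.00127339] [0.67596046 0.15640108 0.30069514]
scene
(array([574.1,  30.9]), array([172.9,  11.1]), 'yaw(y axis)', -0.0465, 'n', 1551) [0.58067908 0.11739214 0.24988228] [ 0.56760501 -0.05546927  0.1900328 ]
(array([570.9, -27.8]), array([55.6,  4.6]), 'yaw(y axis)', -0.0541, 'n', 486) [ 5.74404968e-01 -6.84952132e-05  2.49881127e-01] [ 0.56760501 -0.05546927  0.1900328 ]
(array([577.3,  93.9]), array([11. , 47.4]), 'yaw(y axis)', 0.0034, 'n', 469) [0.58067908 0.11739214 0.24988228] [0.56957077 0.07003862 0.19005268]
(array([605.5,  32.3]), array([181.5,  11.9]), 'yaw(y axis)', -0.0485, 'n', 467) [0.61503389 0.12303308 0.11478116] [ 0.59541802 -0.05847208  0.1000303 ]
top
(array([563.3,  52.7]), array([131.7,   4.8]), 'yaw(y axis)', -0.0528, 'n', 134) [0.56879767 0.11839949 0.24926224] [ 0.56024978 -0.01310735  0.19007657]
(array([561.8,  -6.7]), array([ 1.6, 12.9]), 'yaw(y axis)', -0.0555, 'n', 32) [ 5.62559879e-01 -2.26511748e-04  2.46206139e-01] [ 0.56089834 -0.01310735  0.19007657]
(array([565.7,  96.8]), array([43.6,  4.5]), 'yaw(y axis)', -0.0945, 'n', 88) [0.56879767 0.11839949 0.24926224] [0.56274246 0.07491401 0.19029406]
wrist
(array([564.5,  68.7]), array([59.4,  4.5]), 'yaw(y axis)', -0.0403, 'n', 263) [0.56844812 0.09817227 0.24985348] [0.56312369 0.03895067 0.21153621]
(array([565.4,  84.3]), array([28. ,  4.5]), 'yaw(y axis)', -0.0538, 'n', 202) [0.56844812 0.09817227 0.24985348] [0.56312369 0.07027476 0.23189835]
(array([605.3,  33.3]), array([179.7,   8.5]), 'yaw(y axis)', -0.0499, 'n', 2093) [0.61347503 0.12330823 0.11490991] [ 0.59699404 -0.056601    0.10006356]
go [0.595 0.034 0.262] -> [0.9, 25.6, -2.8] turn 0.0 or -3.141
[0.56926126 0.03242289 0.26298939]
```

View pics/s3.png

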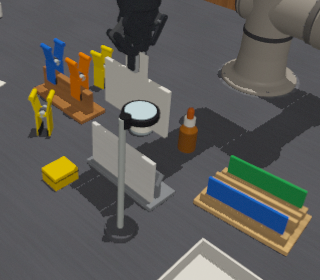

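View pics/w3.png

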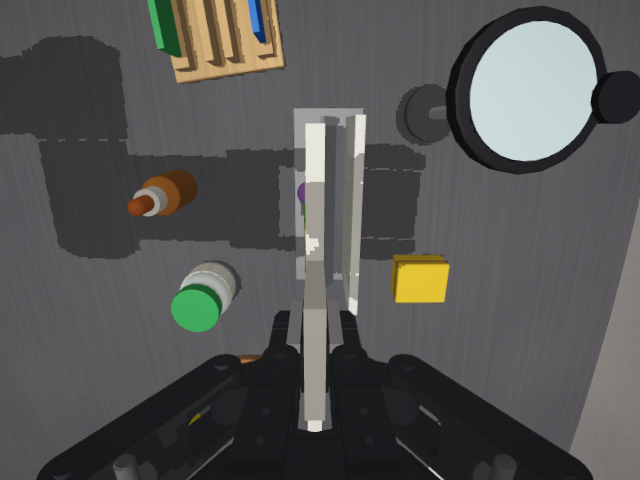

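The wrist picture shows the board (315,125–430) parallel to the back plate (357,115–310) and offset from it towards the robot, with no visible tilt. I'll move it over the slot and lower it to just inside the flare.

Call:
apply_moves([
  [[0,15,-2,0],[0,25.6,-2,0],[0,25.6,-2,0],[20,25.6,-2,0],[40,25.6,-2,0],[55,25.6,-2,0],[55,25.6,-2,0],[55,25.6,-2,0]],
])

```text
clock: 8.15
position: [0.5954, 0.033, 0.2098]
tcp_rot: [-0.512, -0.487, 0.512, -0.487]
wrist_force: [0.4, 0.5, -1.8]
opening: 0.0073
```

```bash
python3 - <<'E'
from h import *
for c in("scene","wrist","top"):
    d,W=cloud(c); print(c)
    cv2.imwrite(f"pics/{c}4.png",d["color"][100:400,150:550,::-1] if c=="scene" else d["color"][:,:,::-1])
    # board face x at bins of z, at given y
    for ylo,yhi in((-.045,-.005),(.07,.11)):
        for z in (.13,.16):
            P=W[box(W,[.57,ylo,z],[.63,yhi,z+.02])]
            if len(P)>3: print(ylo,z,len(P),np.percentile(P[:,0],[5,50,95]).round(4))
    P=W[box(W,[.592,-.07,.10],[.63,.14,.118])]; print(yaw(P))
go([.5950,.0335,.2095],-.05); s=manip.state()
print(s["position"],s["wrist_force"])
E
```

```text
scene
-0.045 0.13 109 [0.595  0.5965 0.5982]
-0.045 0.16 112 [0.5947 0.5962 0.5982]
0.07 0.13 127 [0.6003 0.6023 0.6038]
0.07 0.16 110 [0.6009 0.6024 0.6043]
(array([604.4,  32.9]), array([183.,  20.]), 'yaw(y axis)', -0.0457, 'n', 654)
wrist
(array([607.5,  56.5]), array([134.,   8.]), 'yaw(y axis)', -0.0461, 'n', 1754)
top
-0.045 0.13 7 [0.5863 0.5869 0.5879]
0.07 0.13 27 [0.5919 0.5927 0.5943]
0.07 0.16 18 [0.5897 0.593  0.5945]
(array([593.4,  93.6]), array([53.1,  0.9]), 'yaw(y axis)', -0.046, 'n', 24)
go [0.595  0.0335 0.2095] -> [1.1, -1.2, -0.5] turn 0.0 or -3.141
[0.59618002 0.03290127 0.21056359] [-0.71287792 -0.03062902 -1.67307868]
```

View pics/wrist4.png

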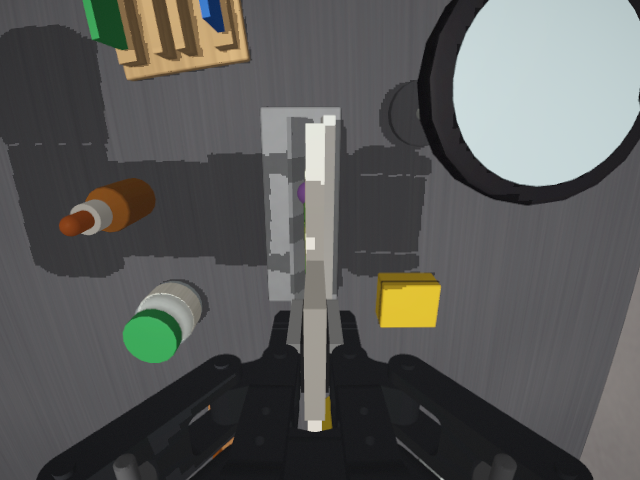

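View pics/scene4.png

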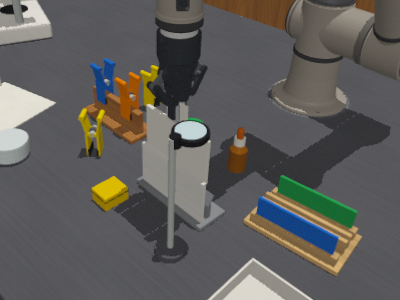

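Call:
apply_moves([
  [[15,-0.7,0,0],[30,-0.7,0,0],[45,-0.7,0,0],[55,-0.7,0,0],[55,-0.7,0,0]],
])

```text
clock: 8.8
position: [0.5946, 0.0329, 0.1534]
tcp_rot: [-0.512, -0.488, 0.513, -0.487]
wrist_force: [-0.2, -0.6, -1.8]
opening: 0.0074
```

Call:
apply_moves([
  [[5,0,0,0],[10,0,0,0],[15,0,0,0],[20,0,0,0],[20,0,0,0]],
])

```text
clock: 9.3
position: [0.5947, 0.0329, 0.1334]
tcp_rot: [-0.512, -0.488, 0.513, -0.487]
wrist_force: [0.8, 0.1, -2.1]
opening: 0.0072
```

Call:
apply_moves([
  [[5,0,0,0],[9,0,0,0],[12,0,0,0],[13,0,0,0],[13.5,0,0,0],[13.5,0,0,0]],
])

```text
clock: 9.9
position: [0.5952, 0.0329, 0.1208]
tcp_rot: [0.512, 0.487, -0.512, 0.487]
wrist_force: [0.7, -0.1, -2.4]
opening: 0.0077
```

```bash
python3 - <<'E'
from h import *
for c in("scene","top","wrist"):
    d,W=cloud(c); print(c)
    for ylo,yhi in((-.055,-.005),(.07,.11)):
        P=W[box(W,[.575,ylo,.10],[.63,yhi,.13])]
        print(yaw(P),P[:,2].max(),np.median(P[:,2]))
    cv2.imwrite(f"pics/{c}5.png",d["color"][100:400,150:550,::-1] if c=="scene" else d["color"][:,:,::-1])
s=manip.state(); print(s["position"],s["wrist_force"])
E
```

```text
scene
(array([597.6, -29.7]), array([49.1, 20.5]), 'yaw(y axis)', -0.0429, 'n', 204) 0.11583474085543644 0.11183148934001111
(array([603.7,  89.7]), array([40.3, 20. ]), 'yaw(y axis)', -0.0634, 'n', 203) 0.11540753606336525 0.11131741525441612
top
(array([587.9, -32.1]), array([15.9, 50.2]), 'yaw(y axis)', 0.2346, 'n', 23) 0.11312383812613035 0.11013985995300037
(array([593.5,  91. ]), array([32.7,  4.9]), 'yaw(y axis)', -0.088, 'n', 45) 0.11409826769747083 0.11042012901760849
wrist
(array([594.7, -33.6]), array([29.3, 13.2]), 'yaw(y axis)', -0.3699, 'n', 361) 0.11519446694600359 0.11294990295754044
(array([603. ,  89.9]), array([40.8, 18.6]), 'yaw(y axis)', -0.0823, 'n', 3523) 0.11594662908948325 0.11313904028108662
[0.59527321 0.03290257 0.12095059] [-0.80931755  0.15603702 -1.6238948 ]
```

View pics/scene5.png

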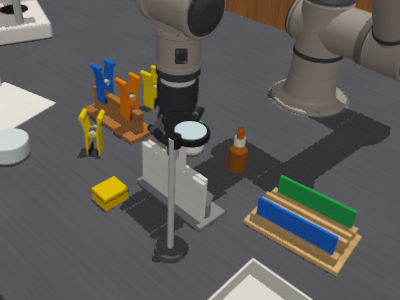

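View pics/wrist5.png

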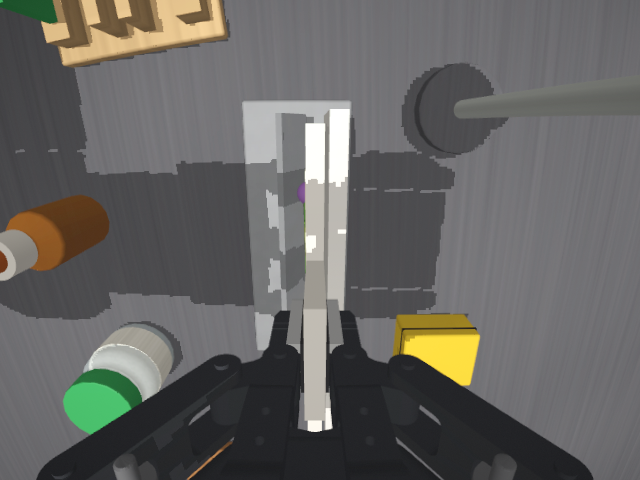

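Call:
apply_moves([
  [[0.5,0.7,0,0],[1,1.4,0,0],[1,2,0,0],[1,2,0,0]],
])

```text
clock: 10.45
position: [0.5972, 0.0328, 0.1197]
tcp_rot: [-0.512, -0.487, 0.512, -0.487]
wrist_force: [-0.1, -0.2, -2.3]
opening: 0.0076
```

Call:
apply_moves([
  [[0.5,0.5,0,0],[0.5,1,0,0],[0.5,1,0,0]],
])

```text
clock: 10.75
position: [0.5973, 0.0328, 0.1195]
tcp_rot: [-0.512, -0.488, 0.513, -0.487]
wrist_force: [-5.8, -0.6, 2.2]
opening: 0.0075
```

The board now touches both the plate and the slot floor, so I'll release it.

Call:
apply_moves([
  [[0,0,0,0],[0,0,0,0],[0,0,0,0],[0,0,0,0],[0,0,0,0],[0,0,0,0],[-40,0,0,0],[-85,0,0,0],[-130,0,0,0],[-170,0,0,0]],
], jaw=1)

```text
clock: 11.75
position: [0.5981, 0.0328, 0.2918]
tcp_rot: [0.513, 0.487, -0.512, 0.488]
wrist_force: [-0.2, -0.4, -0.5]
opening: 0.0855
```

```bash
python3 - <<'E'
from h import *
for c in("wrist",):
    d,W=cloud(c); print(c)
    m=box(W,[.57,-.08,.145],[.63,.14,.17]);print("tab",yaw(W[m]),W[m].max(0))
    for y in (-.045,-.02,.07,.1):
        P=W[box(W,[.575,y,.10],[.63,y+.02,.13])]
        if len(P): print(y,len(P),np.percentile(P[:,0],[2,50,98]).round(4),P[:,2].max(),np.median(P[:,2]))
    cv2.imwrite(f"pics/{c}6.png",d["color"][:,:,::-1])
s=manip.state(); print(s["position"],s["wrist_force"])
go([.56,-.10,.29],-.04);go([.486,-.232,.29],-.04)
E
```

```text
wrist
tab (array([597.4,  33. ]), array([50.9,  7.6]), 'yaw(y axis)', -0.06, 'n', 599) [0.60243687 0.05849634 0.15961794]
-0.045 290 [0.5898 0.5978 0.6057] 0.1146493822297742 0.11254988771816879
-0.02 231 [0.5903 0.6009 0.6067] 0.11428167287489961 0.11257259137841782
0.07 399 [0.5954 0.6033 0.6111] 0.11448658400657974 0.11251502673690178
0.1 412 [0.5971 0.6054 0.6133] 0.11455757341085326 0.11240461046470421
[0.60035582 0.03264696 0.29913811] [ 0.73682265 -0.51994345  6.10067825]
go [ 0.56 -0.1   0.29] -> [8.8, -33.8, 134.5] turn -0.01 or 3.132
go [ 0.486 -0.232  0.29 ] -> [7.9, -101.1, 270.0] turn -0.01 or 3.132
```

View pics/wrist6.png

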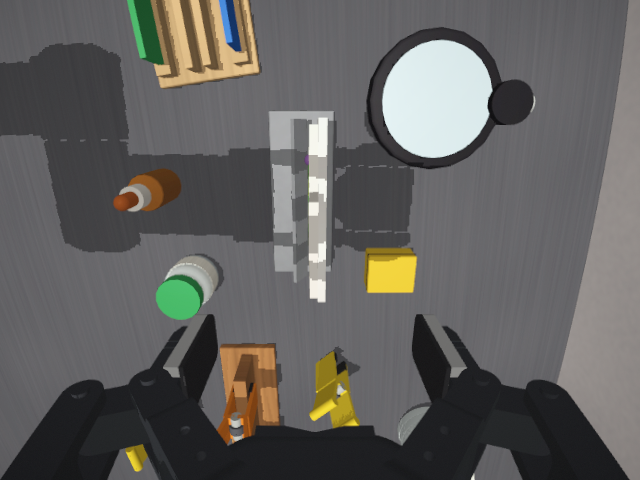

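The board stands flush against the back plate. Its shoulders are level at z≈0.1125 and the combined thickness is about 16 mm. Next is the clamp.

Call:
apply_moves([
  [[0,-15,40,0],[0,-30,80,0],[0,-40,125,0],[0,-55,165,0],[0,-75,205,0],[0,-90,240,0],[0,-101,270,-0.01],[0,-101,270,-0.01],[0,-101,270,-0.01]],
])

```text
clock: 12.7
position: [0.4835, -0.2322, 0.2891]
tcp_rot: [0.51, 0.49, -0.51, 0.489]
wrist_force: [-0.3, -0.5, 0.9]
opening: 0.0853
```

```bash
python3 - <<'E'
from h import *
for c in("wrist","top"):
    d,W=cloud(c); print(c)
    cv2.imwrite(f"pics/{c}7.png",d["color"][:,:,::-1])
    im=d["color"].astype(int)
    o=(im[...,0]>110)&(im[...,1]<.6*im[...,0])&(im[...,2]<.35*im[...,0])&box(W,[.43,-.29,.03],[.55,-.18,.2])
    for zl in(.145,.12):
        m=o&(W[...,2]>zl); 
        if m.sum()>8:
            P=W[m]; print(zl,m.sum(),yaw(P),P.mean(0),P.max(0),P.min(0))
            for sgn in(-1,1):
                Q=P[(P[:,0]-P[:,0].mean())*sgn>0]; print("  bar",yaw(Q))
    for t in ["clamp","clamp_mouth"]:
        print(t,[(np.round(x["position"],4).tolist(),round(x["confidence"],2)) for x in manip.tip_of(c,t)[:4]])
    m=box(W,[.46,-.40,.066],[.51,-.18,.076]); print("rail",yaw(W[m]))
s=manip.state(); print(s["position"])
E
```

```text
wrist
0.145 1157 (array([ 487.3, -232.7]), array([35.8, 53.4]), 'yaw(y axis)', 1.5551, 'n', 1157) [ 0.48802667 -0.23213034  0.15311489] [ 0.51459129 -0.21384943  0.15669178] [ 0.46008013 -0.2513397   0.1459039 ]
  bar (array([ 466.3, -231.9]), array([35.7, 11.6]), 'yaw(y axis)', -0.0547, 'n', 560)
  bar (array([ 508.2, -233.6]), array([35.7, 11.7]), 'yaw(y axis)', -0.0548, 'n', 597)
0.12 1551 (array([ 487.3, -232.7]), array([35.8, 53.4]), 'yaw(y axis)', 1.5538, 'n', 1551) [ 0.48824441 -0.23147866  0.14691531] [ 0.51459129 -0.21384943  0.15669178] [ 0.46008013 -0.2513397   0.12003416]
  bar (array([ 467.6, -232. ]), array([35.7, 14.2]), 'yaw(y axis)', -0.0622, 'n', 739)
  bar (array([ 506.8, -233.5]), array([35.7, 14.6]), 'yaw(y axis)', -0.0526, 'n', 812)
clamp [([0.4868, -0.2331, 0.1019], 0.87), ([0.6109, -0.2271, 0.0614], 0.66), ([0.3604, -0.286, 0.0611], 0.63)]
clamp_mouth [([0.487, -0.235, 0.047], 0.89), ([0.3626, -0.285, 0.0078], 0.64), ([0.6106, -0.2219, 0.0081], 0.6)]
rail (array([ 485.3, -285.2]), array([190.5,  31.5]), 'yaw(y axis)', -0.0354, 'n', 1398)
top
0.145 229 (array([
[... 321 characters left out ...]
4]), 'yaw(y axis)', -0.0304, 'n', 111)
0.12 259 (array([ 486.6, -231.2]), array([37.7, 53.8]), 'yaw(y axis)', 1.5358, 'n', 259) [ 0.48757223 -0.23087036  0.14799832] [ 0.51401399 -0.21147941  0.15705631] [ 0.45979628 -0.25117511  0.12018236]
  bar (array([ 465.7, -230.1]), array([11.7, 37.5]), 'yaw(y axis)', -0.0397, 'n', 120)
  bar (array([ 506.4, -232.3]), array([37.7, 14.1]), 'yaw(y axis)', -0.0329, 'n', 139)
clamp [([0.4832, -0.2342, 0.1008], 0.78), ([0.612, -0.2212, 0.0633], 0.68)]
clamp_mouth [([0.4866, -0.2374, 0.0509], 0.86), ([0.6109, -0.2231, 0.0078], 0.57)]
rail (array([ 483.6, -241.4]), array([111.9,  30.3]), 'yaw(y axis)', -0.0477, 'n', 229)
[ 0.48423181 -0.2309665   0.28929256]
```

View pics/wrist7.png

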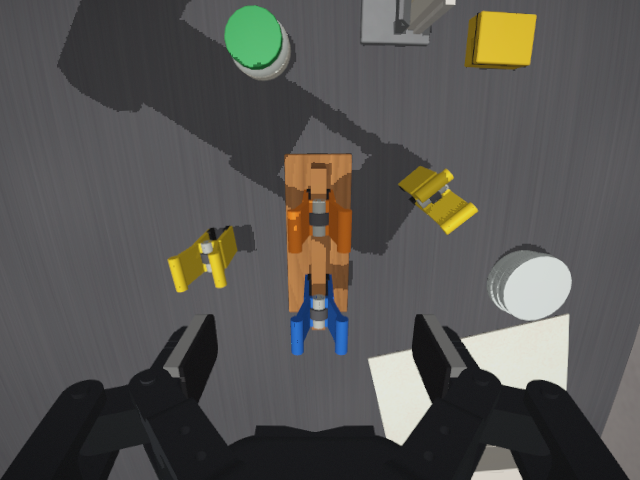

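The wrist picture shows the orange clamp at (320,215). The blue clamp is at (319,320) behind it, and the yellow ones lie off the rail at (203,258) and (440,197). The measured centre is (0.487,−0.2323), the bars are 53 mm over their outsides and the handle tops are at z≈0.156, which all fits the description.

```bash
python3 - <<'E'
from h import *
go([.487,-.2323,.130],-.05)
E
```

```text
go [ 0.487  -0.2323  0.13  ] -> [159.3, 2.8, 1.2] turn 0.012 or -3.13
```

Call:
apply_moves([
  [[35,2.8,1,0.012],[75,2.8,1,0.012],[110,2.8,1,0.012],[135,2.8,1,0.012],[152,2.8,1,0.012],[159,2.8,1,0.012],[159,2.8,1,0.012],[159,2.8,1,0.012]],
])

```text
clock: 13.8
position: [0.4872, -0.2331, 0.1312]
tcp_rot: [0.513, 0.486, -0.513, 0.488]
wrist_force: [-0.2, -1.3, -0.3]
opening: 0.0853
```

```bash
python3 - <<'E'
from h import *
go([.487,-.2323,.130],-.05)
E
```

```text
go [ 0.487  -0.2323  0.13  ] -> [1.2, -0.2, -0.8] turn -0.002 or 3.14
```

Call:
apply_moves([
  [[1,0,0,0],[1,0,0,0],[1,0,0,0],[1,0,0,0],[1,0,0,0],[1,0,0,0],[1,0,0,0],[1,0,0,0],[1,0,0,0]],
], jaw=0)

```text
clock: 14.7
position: [0.4866, -0.233, 0.1293]
tcp_rot: [-0.513, -0.487, 0.513, -0.487]
wrist_force: [-0.1, -0.5, -1.0]
opening: 0.0278
```

```bash
python3 - <<'E'
from h import *
s=manip.state();print(s["opening"],s["wrist_force"],s["position"])
for c in("wrist","scene"):
    d,W=cloud(c); im=d["color"][:,:,::-1]
    cv2.imwrite(f"pics/{c}8.png",im if c=="wrist" else cv2.resize(im[130:260,190:350],(640,520),interpolation=cv2.INTER_CUBIC))
E
```

```text
0.027757978447390017 [-0.07989443 -0.49719875 -0.99726275] [ 0.48656127 -0.23298661  0.12929749]
```

View pics/scene8.png

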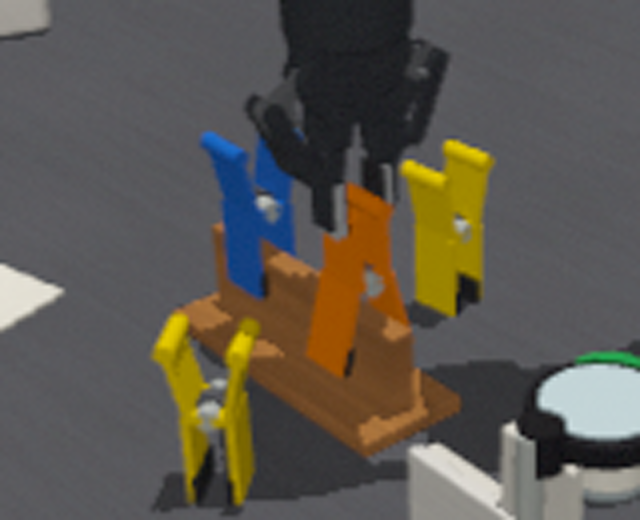

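View pics/wrist8.png

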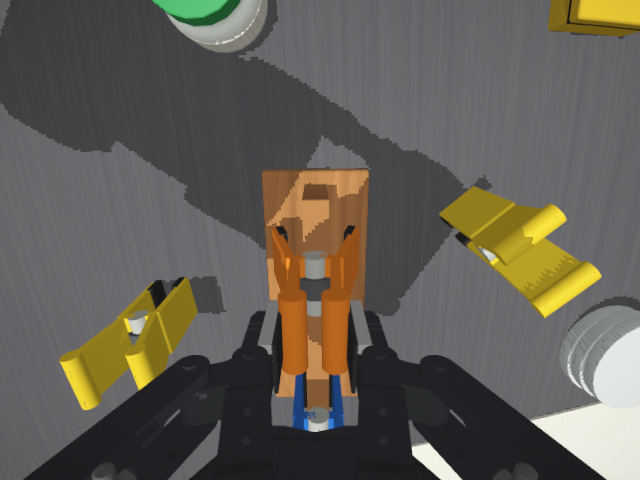

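Call:
apply_moves([
  [[-10,0,0,0],[-25,0,0,0],[-50,0,0,0],[-85,0,0,0],[-115,0,0,0],[-125,0,0,0],[-125,0,0,0],[-125,0,0,0]],
])

```text
clock: 15.6
position: [0.486, -0.2326, 0.253]
tcp_rot: [-0.513, -0.487, 0.513, -0.486]
wrist_force: [-0.6, 0.1, -1.6]
opening: 0.0277
```

```bash
python3 - <<'E'
from h import *
s=manip.state();print(s["opening"],s["wrist_force"],s["position"])
d,W=cloud("scene"); im=d["color"][:,:,::-1]
cv2.imwrite("pics/scene9.png",cv2.resize(im[90:250,190:370],(720,600),interpolation=cv2.INTER_CUBIC))
for c in("scene","top","wrist"):
    if c!="scene": d,W=cloud(c)
    im=d["color"].astype(int)
    o=(im[...,0]>110)&(im[...,1]<.6*im[...,0])&(im[...,2]<.35*im[...,0])&box(W,[.43,-.29,.13],[.55,-.18,.31])
    P=W[o]; print(c,len(P),P.min(0),P.max(0),yaw(P))
    for z in np.arange(.15,.3,.02):
        Q=P[(P[:,2]>z)&(P[:,2]<z+.02)]
        if len(Q)>3: print(round(z,2),len(Q),Q.min(0).round(4),Q.max(0).round(4))
    print([(np.round(x["position"],4).tolist(),round(x["confidence"],2)) for x in manip.tip_of(c,"clamp")[:4]])
cv2.imwrite("pics/wrist9.png",d["color"][:,:,::-1])
E
```

```text
0.027650412189632927 [-0.62252772  0.1244645  -1.61596636] [ 0.48598661 -0.23260795  0.25304076]
scene 678 [ 0.46236711 -0.25244676  0.16178016] [ 0.51933442 -0.21311248  0.27390892] (array([ 490.2, -232.2]), array([38.6, 56.3]), 'yaw(y axis)', 1.2543, 'n', 678)
0.15 28 [ 0.5131 -0.2491  0.1618] [ 0.5193 -0.2144  0.1693]
0.17 120 [ 0.4624 -0.2524  0.1705] [ 0.5163 -0.2148  0.1899]
0.19 133 [ 0.4658 -0.2516  0.1901] [ 0.5118 -0.2147  0.21  ]
0.21 136 [ 0.4714 -0.2506  0.21  ] [ 0.5061 -0.2135  0.2298]
0.23 130 [ 0.4752 -0.2494  0.2301] [ 0.5015 -0.2137  0.2499]
0.25 101 [ 0.4737 -0.245   0.25  ] [ 0.5021 -0.2134  0.27  ]
0.27 30 [ 0.4767 -0.248   0.2701] [ 0.5015 -0.2131  0.2739]
[([0.6143, -0.2258, 0.0604], 0.73), ([0.4847, -0.2323, 0.2162], 0.72), ([0.3627, -0.2811, 0.0584], 0.71)]
top 275 [ 0.45132832 -0.24492468  0.15916573] [ 0.50200457 -0.21206491  0.30039726] (array([ 474.4, -220.8]), array([55.3, 29.1]), 'yaw(y axis)', -1.2944, 'n', 275)
0.15 26 [ 0.4545 -0.2449  0.1592] [ 0.4581 -0.2124  0.1698]
0.17 44 [ 0.4566 -0.2425  0.1701] [ 0.4637 -0.2125  0.19  ]
0.19 37 [ 0.4621 -0.2
[... 416 characters left out ...]
wrist 6930 [ 0.45623717 -0.25128753  0.16388532] [ 0.51713852 -0.21314101  0.27374809] (array([ 486.5, -232.3]), array([37.4, 60.3]), 'yaw(y axis)', 1.5083, 'n', 6930)
0.15 93 [ 0.4562 -0.2491  0.1639] [ 0.5171 -0.2145  0.1699]
0.17 506 [ 0.4574 -0.2495  0.17  ] [ 0.516  -0.2143  0.19  ]
0.19 635 [ 0.4625 -0.2498  0.19  ] [ 0.5106 -0.2141  0.2099]
0.21 897 [ 0.4676 -0.2399  0.21  ] [ 0.5051 -0.2146  0.23  ]
0.23 343 [ 0.4738 -0.2251  0.23  ] [ 0.4997 -0.2145  0.25  ]
0.25 1359 [ 0.4707 -0.2505  0.2502] [ 0.5014 -0.2131  0.27  ]
0.27 3097 [ 0.4714 -0.2513  0.27  ] [ 0.5001 -0.2133  0.2737]
[([0.3613, -0.2846, 0.0574], 0.89), ([0.4872, -0.2309, 0.2165], 0.78), ([0.6117, -0.2247, 0.0622], 0.6)]
```

View pics/scene9.png

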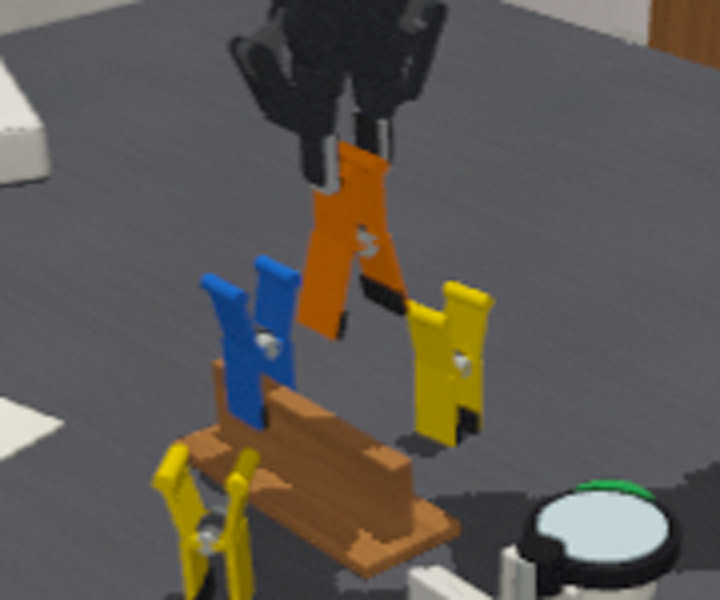

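View pics/wrist9.png

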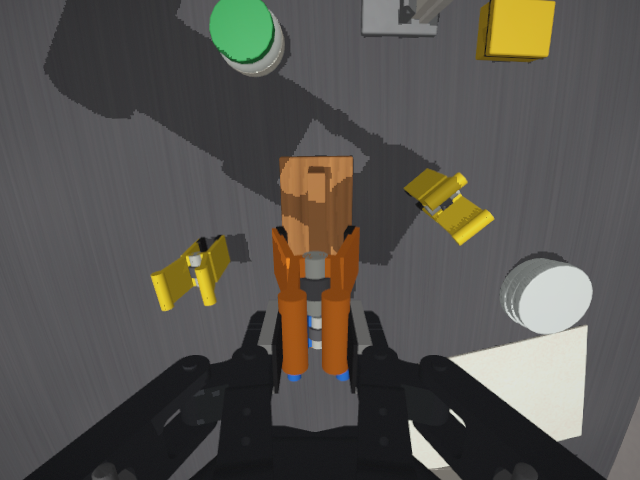

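```bash
python3 - <<'E'
from h import *
go([.598,-.0215,.250],-.05)
E
```

```text
go [ 0.598  -0.0215  0.25  ] -> [3.4, 100.6, -216.8] turn -0.002 or 3.14
```

Call:
apply_moves([
  [[0,15,-32,0],[0,30,-65,0],[0,45,-98,0],[0,60,-130,0],[0,75,-163,0],[0,88,-190,0],[0,97,-210,0],[0,100.6,-217,0],[0,100.6,-217,0],[0,100.6,-217,0]],
])

```text
clock: 16.9
position: [0.5979, -0.0224, 0.254]
tcp_rot: [-0.513, -0.487, 0.513, -0.487]
wrist_force: [0.8, 0.2, -1.6]
opening: 0.0278
```

```bash
python3 - <<'E'
from h import *
s=manip.state();print(s["opening"],s["wrist_force"],s["position"])
for c in("wrist","scene","top"):
    d,W=cloud(c); im=d["color"].astype(int)
    if c=="scene": cv2.imwrite("pics/scene10.png",cv2.resize(d["color"][130:350,230:430,::-1],(600,600)))
    else: cv2.imwrite(f"pics/{c}10.png",d["color"][:,:,::-1])
    for y in (-.055,-.045,-.03,-.015,.07,.1):
        P=W[box(W,[.575,y,.106],[.63,y+.01,.117])]
        if len(P)>3: print(c,y,len(P),np.percentile(P[:,0],[2,50,98]).round(4),P[:,2].max())
    o=(im[...,0]>110)&(im[...,1]<.6*im[...,0])&(im[...,2]<.35*im[...,0])&box(W,[.54,-.07,.13],[.66,.04,.31])
    P=W[o]
    if len(P): print(len(P),P.min(0),P.max(0),yaw(P))
go([.598,-.0215,.176],-.05)
E
```

```text
0.027762320206620127 [ 0.7890852   0.20569924 -1.63910748] [ 0.59792048 -0.02235555  0.25401196]
wrist -0.045 148 [0.5895 0.5973 0.605 ] 0.11443367944117357
wrist -0.03 207 [0.5903 0.5979 0.6057] 0.11439615430851384
wrist -0.015 221 [0.5912 0.5987 0.6063] 0.11462829761357532
wrist 0.07 287 [0.5955 0.6032 0.6109] 0.11468074257759503
wrist 0.1 306 [0.597  0.6054 0.6129] 0.11437946901444936
6928 [ 0.56793162 -0.04055147  0.16409283] [ 0.62857253 -0.00280477  0.27464016] (array([598.5, -21.6]), array([37.2, 60.2]), 'yaw(y axis)', 1.5311, 'n', 6928)
scene -0.055 29 [0.5892 0.6001 0.606 ] 0.11356776607215188
scene -0.045 29 [0.5894 0.6012 0.6063] 0.11494350893882066
scene -0.03 30 [0.5913 0.6009 0.6077] 0.11402903403077767
scene -0.015 33 [0.5917 0.6023 0.608 ] 0.11412850464323088
scene 0.07 38 [0.5961 0.6063 0.6118] 0.11514596639488403
scene 0.1 36 [0.5968 0.6072 0.6139] 0.1139833635294094
959 [ 0.57376786 -0.0430488   0.16275427] [ 0.62987513 -0.00410355  0.28981745] (array([601.4, -23.3]), array([38.1, 56.2]), 'yaw(y axis)', 1.1983, 'n', 959)
top -0.055 14 [0.5872 0.5933 0.597 ] 0.11207511712953275
top -0.015 5 [0.5963 0.6001 0.6041] 0.11323738159346207
top 0.1 42 [0.5946 0.6025 0.6104] 0.11404924944883287
48 [ 0.56757748 -0.01083061  0.16447665] [ 0.58420684 -0.00251506  0.29885468] (array([575.8,  -6.5]), array([ 7.8, 16.5]), 'yaw(y axis)', 1.4975, 'n', 48)
go [ 0.598  -0.0215  0.176 ] -> [78.4, -0.0, -1.2] turn -0.003 or 3.138
```

View pics/wrist10.png

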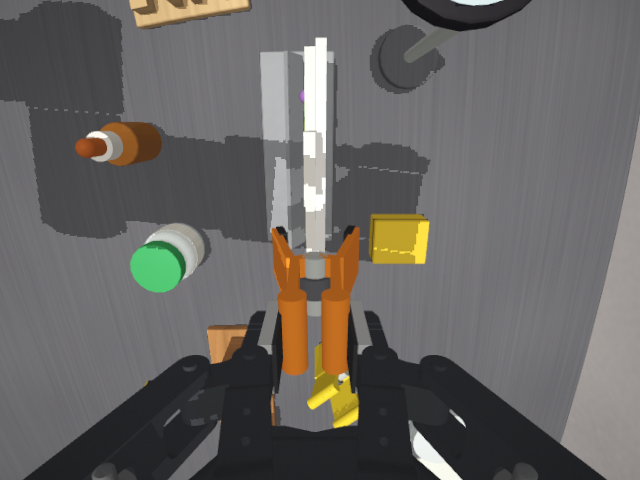

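View pics/scene10.png

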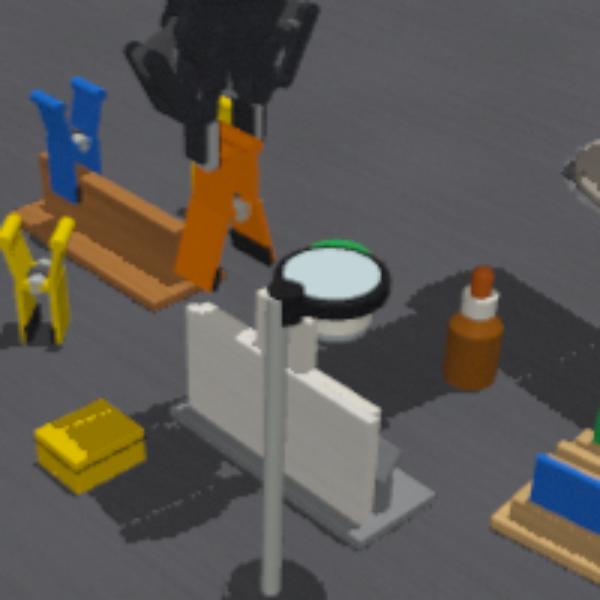

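The clamp (centre x 0.5985) is in line with the paired edges (0.5984), jaws open and pointing down. I'll lower it now.

Call:
apply_moves([
  [[20,0,-1,0],[40,0,-1,0],[58,0,-1,0],[70,0,-1,0],[77,0,-1,0],[77,0,-1,0],[77,0,-1,0]],
])

```text
clock: 17.75
position: [0.5987, -0.0207, 0.178]
tcp_rot: [0.513, 0.486, -0.513, 0.487]
wrist_force: [0.3, -0.3, -1.2]
opening: 0.0275
```

```bash
python3 - <<'E'
from h import *
s=manip.state();print(s["opening"],s["wrist_force"],s["position"])
d,W=cloud("scene"); cv2.imwrite("pics/scene11.png",cv2.resize(d["color"][130:350,230:430,::-1],(600,600)))
im=d["color"].astype(int)
o=(im[...,0]>110)&(im[...,1]<.6*im[...,0])&(im[...,2]<.35*im[...,0])&box(W,[.54,-.07,.08],[.66,.04,.31])
print(W[o].min(0),W[o].max(0))
E
```

```text
0.02750886977161394 [ 0.27751176 -0.32154677 -1.18647522] [ 0.59874452 -0.02072877  0.17797589]
[ 0.57608832 -0.04098057  0.08734131] [ 0.63037561 -0.00180389  0.21556098]
```

View pics/scene11.png

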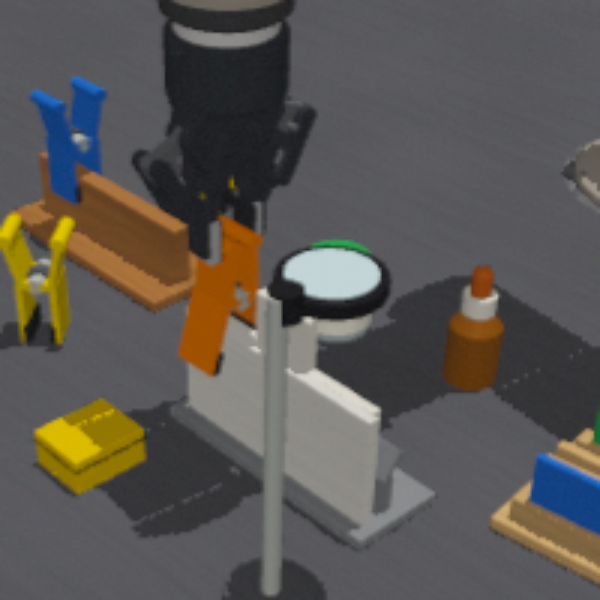

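Call:
apply_moves([
  [[2,0,0,0],[3,0,0,0],[3,0,0,0]],
])

```text
clock: 18.1
position: [0.5983, -0.0204, 0.1743]
tcp_rot: [0.513, 0.487, -0.513, 0.487]
wrist_force: [-0.4, 0.5, -0.7]
opening: 0.0279
```

Call:
apply_moves([
  [[0,0,0,0],[0,0,0,0],[0,0,0,0],[0,0,0,0]],
], jaw=0.5)

```text
clock: 18.5
position: [0.5984, -0.0205, 0.1743]
tcp_rot: [-0.513, -0.487, 0.513, -0.487]
wrist_force: [-1.0, 0.0, -0.6]
opening: 0.043
```

Call:
apply_moves([
  [[0,0,0,0],[0,0,0,0],[0,0,0,0],[0,0,0,0]],
], jaw=0.66)

```text
clock: 18.9
position: [0.5984, -0.0205, 0.1744]
tcp_rot: [0.513, 0.487, -0.513, 0.487]
wrist_force: [-0.3, -0.1, 0.1]
opening: 0.0565
```

Call:
apply_moves([
  [[0,0,0,0],[0,0,0,0],[0,0,0,0],[0,0,0,0],[0,0,0,0]],
], jaw=1)

```text
clock: 19.4
position: [0.5984, -0.0205, 0.1743]
tcp_rot: [-0.513, -0.487, 0.513, -0.487]
wrist_force: [-0.6, 0.4, 0.1]
opening: 0.0852
```

```bash
python3 - <<'E'
from h import *
for c in("scene","wrist"):
    d,W=cloud(c)
    cv2.imwrite(f"pics/{c}12.png",cv2.resize(d["color"][130:350,230:430,::-1],(600,600)) if c=="scene" else d["color"][:,:,::-1])
    im=d["color"].astype(int)
    o=(im[...,0]>110)&(im[...,1]<.6*im[...,0])&(im[...,2]<.35*im[...,0])&box(W,[.54,-.07,.08],[.66,.04,.31])
    print(W[o].min(0),W[o].max(0),yaw(W[o]),[(np.round(x["position"],4).tolist(),round(x["confidence"],2)) for x in manip.tip_of(c,"clamp_mouth")[:4]])
E
```

```text
[ 0.57401498 -0.04233291  0.08563478] [ 0.62698034 -0.00153791  0.19974503] (array([600.3, -22.1]), array([40.1, 53.3]), 'yaw(y axis)', 1.5251, 'n', 907) [([0.5952, -0.0166, 0.0964], 0.59), ([0.6093, -0.2232, 0.0092], 0.58), ([0.3656, -0.2832, 0.0111], 0.44)]
[ 0.57127345 -0.03966615  0.08732857] [ 6.26040897e-01 -5.96880261e-05  2.00069801e-01] (array([598.4, -19.9]), array([37.5, 53.4]), 'yaw(y axis)', 1.5183, 'n', 8784) [([0.6107, -0.2204, 0.013], 0.93), ([0.5988, -0.0214, 0.0903], 0.86), ([0.3618, -0.2863, 0.0085], 0.67), ([0.5991, -0.0205, 0.1444], 0.54)]
```

View pics/wrist12.png

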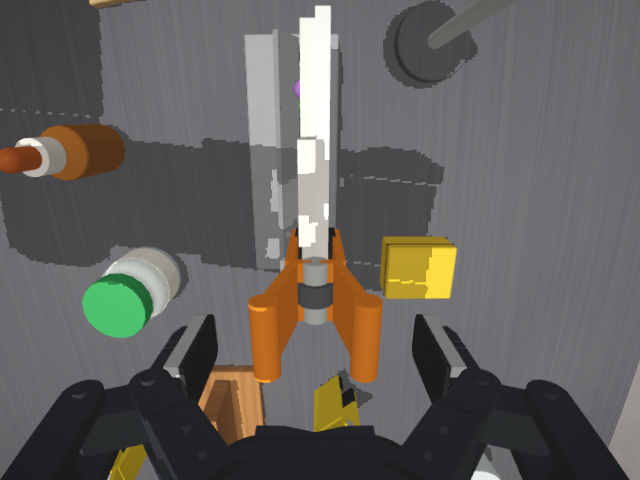

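View pics/scene12.png

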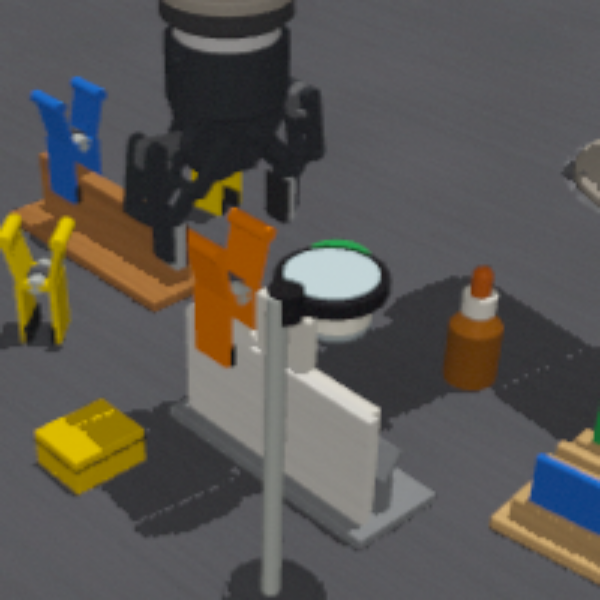

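The clamp is shut on the board and plate, 53 mm over the bars and upright, and the fingers are clear of it. I'll retreat straight up.

Call:
apply_moves([
  [[-20,0,0,0],[-60,0,0,0],[-105,0,0,0],[-130,0,0,0],[-130,0,0,0],[-130,0,0,0]],
])

```text
clock: 20.2
position: [0.5983, -0.0205, 0.3042]
tcp_rot: [0.513, 0.487, -0.513, 0.487]
wrist_force: [-0.8, -0.4, 0.4]
opening: 0.0854
```

```bash
python3 - <<'E'
from h import *
s=manip.state(); print(s["clock"],s["position"],s["wrist_force"],s["opening"])
for c in("scene","wrist","top"):
    d,W=cloud(c)
    cv2.imwrite(f"pics/{c}13.png",cv2.resize(d["color"][130:350,230:430,::-1],(600,600)) if c=="scene" else d["color"][:,:,::-1])
    im=d["color"].astype(int)
    o=(im[...,0]>110)&(im[...,1]<.6*im[...,0])&(im[...,2]<.35*im[...,0])&box(W,[.54,-.07,.08],[.66,.04,.31])
    print(c,W[o].min(0),W[o].max(0),yaw(W[o]))
    for t in("clamp_mouth","clamp","board","spare","dropper","jar"):print(t,[(np.round(x["position"],4).tolist(),round(x["confidence"],2)) for x in manip.tip_of(c,t)[:3]])
    for y in (-.052,.07,.1):
        P=W[box(W,[.575,y,.106],[.63,y+.01,.117])]
        if len(P)>3: print(y,len(P),np.percentile(P[:,0],[2,50,98]).round(4),P[:,2].max())
E
```

```text
20.2 [ 0.59827529 -0.02048582  0.30421542] [-0.78543177 -0.36144897  0.3778705 ] 0.08538317290335289
scene [ 0.57502034 -0.04029879  0.08790469] [ 0.62857861 -0.00168903  0.19965253] (array([601.3, -21.1]), array([37.6, 53.6]), 'yaw(y axis)', 1.4833, 'n', 923)
clamp_mouth [([0.5966, -0.0169, 0.0953], 0.94), ([0.6119, -0.2188, 0.0071], 0.65), ([0.3645, -0.2842, 0.0091], 0.56)]
clamp [([0.5958, -0.0206, 0.1471], 0.63), ([0.6133, -0.2253, 0.0601], 0.6)]
board []
spare [([0.4835, -0.3336, 0.105], 0.98)]
dropper [([0.4138, 0.0533, -0.0023], 0.7), ([0.597, 0.028, 0.0009], 0.51)]
jar [([0.482, -0.3332, 0.1069], 0.61)]
0.07 34 [0.5961 0.6063 0.6123] 0.1141630290963142
0.1 39 [0.597  0.6076 0.6137] 0.11434201834824005
wrist [ 0.5714499  -0.03899113  0.09031283] [ 0.6257953  -0.00101984  0.20078355] (array([598.4, -19.8]), array([35.8, 53.2]), 'yaw(y axis)', 1.5366, 'n', 2356)
clamp_mouth [([0.5972, -0.0216, 0.0931], 0.93), ([0.6103, -0.2233, 0.0094], 0.67)]
clamp [([0.6094, -0.2267, 0.0647], 0.67)]
board [([0.5976, 0.034, 0.0099], 0.88)]
spare [([0.4814, -0.3335, 0.1045], 0.92)]
dropper [([0.4097, 0.0587, 0.0037], 0.93)]
jar []
-0.052 4 [0.5896 0.5971 0.6046] 0.11351829325775965
0.07 214 [0.5951 0.6031 0.6112] 0.11414101959074006
0.1 224 [0.5971 0.6047 0.6126] 0.11472708541148706
top [ 0.57153979 -0.01862527  0.08175842] [ 6.10097674e-01 -9.64911846e-05  1.98811336e-01] (array([589.1,  -2.4]), array([37.9, 18. ]), 'yaw(y axis)', -1.4949, 'n', 33)
clamp_mouth [([0.3592, -0.286, 0.0089], 0.95), ([0.6107, -0.2241, 0.0115], 0.66), ([0.5983, -0.023, 0.0988], 0.46)]
clamp [([0.6086, -0.2235, 0.0622], 0.96), ([0.3624, -0.286, 0.0579], 0.6), ([0.595, -0.0197, 0.1447], 0.37)]
board [([0.5985, 0.0337, 0.0086], 0.92)]
spare [([0.4799, -0.3377, 0.1032], 0.92)]
dropper []
jar [([0.4802, -0.3363, 0.1024], 0.68), ([0.4326, -0.0688, -0.0032], 0.42), ([0.6081, 0.0859, 0.1116], 0.27)]
0.1 41 [0.5945 0.6026 0.6108] 0.1126179131461489
```

View pics/scene13.png

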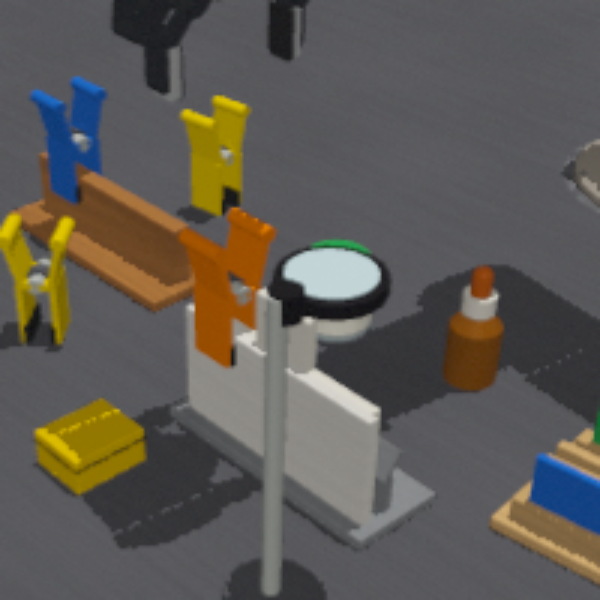

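View pics/wrist13.png

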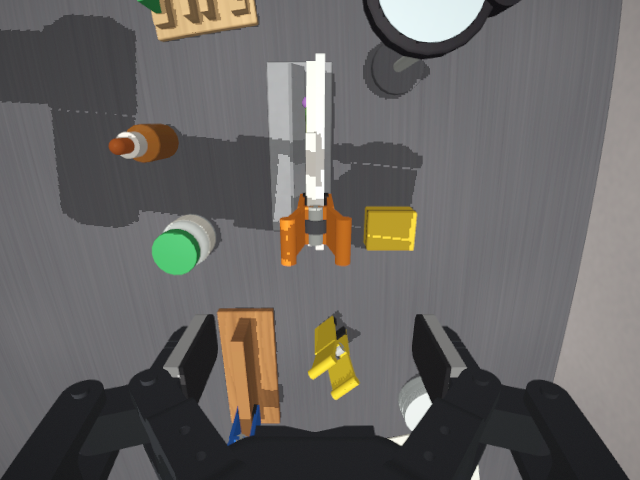

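The clamp is in place on the −y shoulder, with its mouth at z≈0.095 and x within range. The board is home and the robot touches nothing, so I'm handing in.

```bash
python3 -c "
from workcell import manip
print(manip.job_done())"
```

```text
the job is handed in; nothing more can be done
None
```

I moved the board into the press stand, clipped the orange clamp over the board and back plate on the −y shoulder, and handed the job in at about 21 s. That shoulder is the one away from the loupe.

**Board:** it stands flush against the back plate with its shoulders level at z ≈ 0.1125 m. It is centred to about 1 mm.

**Clamp:** it is shut and upright on the 16 mm pair, 53 mm over the bars. Its mouth is at z ≈ 0.093–0.099 m, against a limit of 0.106 m. It came up about 2–3 mm as the fingers opened. I could not measure the pinch force directly; the 53 mm over the bars, against 54 parked, means it is shut on the pair.

**Left alone:** the blue clamp and the dropper read within a few mm of their starting places. The jar was found only once in the last check, with low confidence (0.42), but at its starting place and in plain view in the picture. The gripper was empty, open and well clear.

**Disagreements:** the cameras differed by about 2 mm in x. In the last check the network missed the board in the scene picture and the dropper in the top one. It also twice reported the blue clamp as the jar.

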